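Turn the balcony carousel until the funnel faces front

ROBOT

A 6-joint arm with a two-finger parallel gripper is mounted at the origin on the work surface. World frame = base frame: x ahead of the robot, y to its left, z up, the work surface at z = 0. Lengths are in m, angles in rad, forces in N, time in s.
With the tool pointing down it reaches from about 0.25 to 0.775 m from the base axis. Payload 4 kg.
Tool frame: the origin (TCP) lies midway between the tips of the shut fingers; the grasp point (between the pads) lies 19 mm behind it; z points along the fingers, y is the direction in which the jaws open and shut (so a half turn about z gives the same grasp; the last joint's range is limited). The gripper opens to 94 mm and grips with 3 to 60 N. Pads are 16 mm wide; open, the fingers measure 119 mm over their backs; the gripper's body (75 mm by 177 mm) begins 78 mm behind the grasp point.
Start: joints at [1.089, 0.087, 1.371, -0, 1.684, -0.103], TCP at [0.203, 0.511, 0.206] pointing down, gripper open.
Joint ranges: [-3.1, 3.1], [-0.76, 2.03], [0.27, 2.55], [-1.08, 4.22], [0.17, 2.65], [-2.57, 2.57]. Speed limits (rad/s): [2.79, 2.79, 3.14, 3.14, 3.14, 3.14].

INTERFACE

Orientations are given as [roll, pitch, yaw] about the fixed x, y, z axes, in that order (R = Rz(yaw) Ry(pitch) Rx(roll)).
In Python, from bench import * gives the robot as it stands.
- The arm moves only by the tool move_arm, never from a script. Its argument "increments" is a list of rows, each an object with "turn": the turn, a rotation vector about the tool's x, y, z in rad, a list of three; "delta_pos": the shift along the tool's x, y, z in m, a list of three; "jaw": the closure, from -1 (fully open) to 1 (shut). A call has 1 to 5 rows; each row is the pose to reach, as a shift and turn from the pose measured when the call began, along the tool's axes at that moment; what a row does not reach only later rows make up. A row lasts 1/10 s, in which the tool goes at most 50 mm and 8.59 degrees, less where a joint would pass 70% of its speed; a pose out of reach is approached as far as the arm can. A call with a gripper value outside its range is refused whole. The fingers move at their own pace and stop on an object; the grip force is fixed at half the most. Time passes only in rows, so rows that repeat a pose let the fingers close. It gives the time, the measured TCP pose, the force and the opening at its end, in the units of the state.
- get_obs(): the state, without advancing time (a new reading comes with each control period).
- snapshot(name): name is "side" or "top"; returns the picture (480x640x3 uint8, red, green, blue); there is no depth.
- camera_params(name): a dict with "mtx" (3x3 intrinsics, pixels), "rvec" (rotation vector, rad) and "tvec" (3), from world to camera coordinates, as OpenCV has them. Camera axes: x right, y down, z forward; pixel columns grow to the right and rows downward; lengths in m; the calibration is good to about 2 mm. A picture is of the moment at which its call begins. camera_params takes no time and is no camera call.
- close_job(): hands the job in, once; it reports no verdict.
Trained networks look in the newest picture that a camera, given by its name, has taken for a name from the list of things; names that differ only in an ending like _2 or _b are one class to them, and where a whole thing is asked for, a point or a joint stands for the part that bears it (a point fixed in the world has none). Each returns a list of dicts, best first, with "p" (0 to 1); they miss things now and then, are a little off and sometimes report something else, mostly with a low value. They report only what shows in the picture. A call takes as long as a camera call. They do not tell look-alikes from the thing itself.
- regions_of(target, camera): "mask" (480x640 bool, what is visible of it) and "at" ([column, row] in pixels, amid what is visible of it).
The state is a dict: "time": time; "joint_positions": joint angles; "qvel": joint speeds; "joint_torque": joint torques, N m; "tool_pos": TCP position; "ee_rot": TCP orientation; "wrist_force": force on the tool from outside, world axes, zero at the start; "wrist_torque": the same for the moment, N m; "width": finger opening in m.
Only numpy, scipy, OpenCV 4.12 (cv2) and the standard library are available. Lean on these libraries where they do the work, as an engineer would, in place of code of your own. Each camera call takes 0.05 s, during which the arm holds its last target.

TASK

I am about to refill the storage jar and want the red funnel within reach: push the five-tray turntable round by its rim with the fingertips until the tray with the upside-down red funnel stands in the middle of the front opening of the wire guard, and leave it there at rest. Turn it gently, pushing only on the turntable itself: do not push, grip or lift the funnel or the other things standing on it; all of them stay upright in their trays. Leave the storage jar, the crate and the herb pot where they stand.

Things in the scene. Friction and masses are not known exactly. Their poses are not given: they have to be found in the camera images.
- stand: Fixed stand of the turntable: dark round base plate, 368 mm across, 10 mm thick, carrying a wind guard of two steel wires, 52 and 88 mm above the bench on 6 mm uprights, 176 mm from the middle, round the back and sides. Origin: centre of its underside, on the bench, on the turntable's axis. Its -x axis points out through the middle of the guard's front opening, z up.
- front (a point): Point in the middle of the front opening of the wire guard, on the guard's circle, 176 mm from the axis and 40 mm above the bench, on the side towards the robot. The opening reaches 75 degrees to either side of it.
- turntable: Wooden turntable, turns endlessly either way about z through its origin (centre of its underside, 16 mm above the bench); bearing friction of about 0.12 N m stops it soon after a push. Five round deep trays, 104 mm across, centres 100 mm from the axis at 0, 72, 144, 216, 288 degrees from its x axis; the funnel is in the tray at 0. Tray walls reach from 16 to 68 mm above the bench, tray floors lie at 38 mm.
- notch (a point): Point in one of the turntable's five notches, 122 mm from the axis, 36 degrees counter-clockwise of the funnel's tray centre, 55 mm above the bench; turns with the turntable. Every two neighbouring trays leave such a V notch in the rim, open outward (13.6 mm wide at 81 mm from the axis, 54 mm wide at 122 mm); a fingertip fits in from above and pushes a tray's edge sideways.
- funnel: Red plastic funnel standing upside down, on its wide mouth, loose in one tray: mouth 88 mm across, narrowing to a 19 mm spout 46 mm up, 84 mm tall in all. Origin: centre of the mouth, at the bottom. It can slide up to 4 mm in its tray. This is the item to bring to the front; it starts 60 to 180 degrees away from the front.
- lid_cup_a: Stainless cup with brass and white jar lids in it, 68 mm across, 36 mm tall, loose in another tray. Origin: centre of its underside. Not to be touched.
- lid_cup_b: Stainless cup with a blue and a green lid in it, 68 mm across, 36 mm tall, loose in another tray. Origin: centre of its underside. Not to be touched.
- amber_jar: Low amber glass jar with a brass lid, 66 mm across, 38 mm tall, loose in another tray. Origin: centre of its underside. Not to be touched.
- cork_pot: Low white ceramic pot with a cork lid, 70 mm across, 37 mm tall, loose in another tray. Origin: centre of its underside. Not to be touched.
- storage_jar: Tall glass storage jar with a steel lid, 106 mm across, 259 mm tall, standing on the bench on the robot's right. Origin: centre of its underside. A bystander.
- crate: Grey mesh crate of empty bottles and cans, 260 by 220 mm, 150 mm tall (bottle necks to 175 mm), on the bench on the robot's left. Origin: centre of its underside. A bystander.
- herb_pot: Terracotta pot with herbs, 128 mm across at the top, about 170 mm tall with the leaves, on the bench on the robot's left. Origin: centre of its underside. A bystander.
Things that resemble listed ones, but are neither listed nor needed, are in the scene too. There is more than one size of the funnel; the one meant has the size given above.

How it is judged:
By the outcome, as a careful person would: the job done as asked, in the order asked, and still so for the second after the job is handed in, with the robot touching nothing.
It also fails if it takes over 58 s, if anything falls off the work surface, if the arm or the gripper's body presses on something with over 40 N, if the wrist force passes 120 N, or if a joint passes its speed limit or range.

## Working session

There is one attempt and no reset: what is moved stays moved. The work goes in short steps, Python scripts to look and compute and a tool call to move; the robot and the scene stay as the last step left them, time stands still between calls to the robot, and variables do not carry over. Pictures are saved under pics/ and viewed, and the job is handed in when it is done.

Besides the shell and the picture viewer there is one more tool, called after "Request:" in YAML: its name, and indented under it one key for each argument. move_arm: Moves the arm, as the interface text tells. Its arguments: {"type":"object","properties":{"increments":{"type":"array","items":{"type":"object","properties":{"turn":{"type":"array","items":{"type":"number"}},"delta_pos":{"type":"array","items":{"type":"number"}},"jaw":{"type":"number"}}}}},"required":["increments"]}

```bash
mkdir -p pics; python3 - <<'E'
from bench import *
import cv2
for n in("top","side"):
    im=snapshot(n); cv2.imwrite(f"pics/{n}0.png",im[:,:,::-1])
    print(n,camera_params(n))
o=get_obs();print(o)
E
```

```text
top {'mtx': array([[497.94255892,   0.        , 312.20039181],
       [  0.        , 497.94255892, 236.2188522 ],
       [  0.        ,   0.        ,   1.        ]]), 'rvec': array([ 2.1468024 , -2.17260865,  0.11591754]), 'tvec': array([0.02239092, 0.51457918, 1.09682416])}
side {'mtx': array([[580.35661392,   0.        , 320.98251351],
       [  0.        , 580.35661392, 235.82039757],
       [  0.        ,   0.        ,   1.        ]]), 'rvec': array([ 2.12272449, -0.89459099,  0.40166596]), 'tvec': array([-0.35286301,  0.30792578,  1.42048588])}
{'time': 0.1, 'joint_positions': array([ 1.08891379e+00,  8.78887750e-02,  1.37208890e+00, -1.20772598e-05,
        1.68357755e+00, -1.03116103e-01]), 'qvel': array([-0.00105839, -0.00225227, -0.00312692,  0.00057479,  0.00022937,
       -0.00080406]), 'joint_torque': array([ 2.39763118e-03, -3.41252339e+01, -3.03301156e+01,  7.20449514e-02,
        3.04045086e-02, -1.03315347e-04]), 'tool_pos': array([0.20316705, 0.51057922, 0.20442422]), 'ee_rot': array([-3.13963927e+00, -1.90074564e-04,  2.76282468e+00]), 'wrist_force': array([ 0.97137216, -0.05321104,  0.72231417]), 'wrist_torque': array([-0.02440368,  0.04876115,  0.01114933]), 'width': 0.09418220301835618}
```

View pics/top0.png

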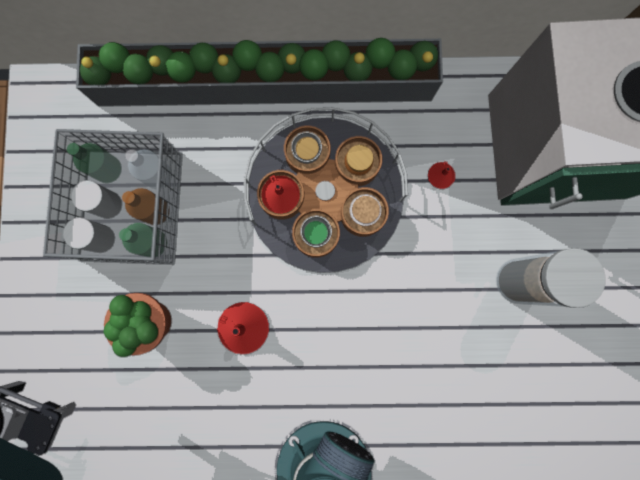

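View pics/side0.png

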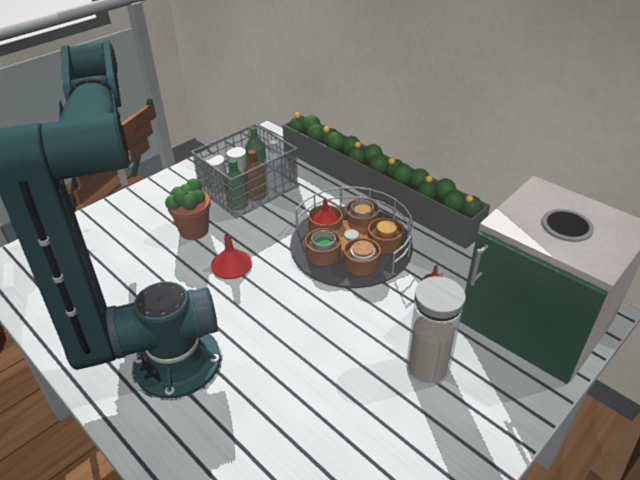

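Red funnels in the top view: one in a tray at (280,193), a larger one on the bench at (243,328), and a smaller one on the bench at (441,175). The one in the tray fits the description. I'll measure it and confirm in a crop.

```bash
cat > h.py <<'E'
from bench import *
import cv2, numpy as np
def ray(n,uv,z):
    c=camera_params(n);R=cv2.Rodrigues(c["rvec"])[0];t=c["tvec"].ravel()
    uv=np.asarray(uv,float).reshape(-1,1,2)
    p=cv2.undistortPoints(uv,c["mtx"],None).reshape(-1,2)
    d=np.c_[p,np.ones(len(p))]@R; o=-R.T@t
    return o+d*((z-o[2])/d[:,2])[:,None]
def proj(n,P):
    c=camera_params(n);return cv2.projectPoints(np.asarray(P,float).reshape(-1,1,3),c["rvec"],c["tvec"],c["mtx"],None)[0].reshape(-1,2)
E
python3 - <<'E'
from h import *
im=snapshot("top")
c=im[95:285,225:425];cv2.imwrite("pics/crop0.png",cv2.resize(c,None,fx=3,fy=3,interpolation=2)[:,:,::-1])
for t in("stand","turntable","funnel","lid_cup_a","amber_jar","cork_pot","storage_jar","crate","herb_pot"):
    for r in regions_of(t,"top"):
        m=r["mask"];ys,xs=np.nonzero(m)
        print(t,round(r["p"],2),r["at"],m.sum(),xs.min(),xs.max(),ys.min(),ys.max(),ray("top",r["at"],0.05)[0].round(3))
    if t=="turntable":
        r=regions_of(t,"top")[0]; np.save("tt.npy",r["mask"])
    if t=="stand": np.save("st.npy",regions_of(t,"top")[0]["mask"])
E
```

```text
stand 0.95 [340.9, 222.6] 8850 244 406 108 272 [ 0.542 -0.048  0.05 ]
stand 0.69 [316.9, 232.3] 790 301 331 216 247 [0.521 0.006 0.05 ]
stand 0.41 [357.5, 161.2] 709 345 372 145 175 [ 0.682 -0.088  0.05 ]
turntable 0.94 [327.3, 191.1] 7268 256 388 126 258 [ 0.614 -0.019  0.05 ]
turntable 0.51 [553.4, 281.2] 5281 496 605 248 307 [ 0.407 -0.511  0.05 ]
funnel 0.81 [439.3, 176.3] 627 428 455 162 189 [ 0.644 -0.271  0.05 ]
funnel 0.76 [279.1, 195.4] 1219 261 299 176 214 [0.605 0.089 0.05 ]
funnel 0.65 [245.1, 327.1] 2107 218 268 303 354 [0.315 0.164 0.05 ]
lid_cup_a 0.76 [314.1, 232.4] 748 301 331 216 245 [0.521 0.012 0.05 ]
lid_cup_a 0.56 [309.5, 146.3] 744 292 321 132 163 [0.718 0.02  0.05 ]
amber_jar 0.96 [361.5, 160.5] 688 345 372 145 175 [ 0.683 -0.097  0.05 ]
cork_pot 0.92 [363.5, 210.3] 769 350 381 195 225 [ 0.569 -0.099  0.05 ]
cork_pot 0.38 [133.8, 324.1] 3412 104 171 293 357 [0.324 0.408 0.05 ]
storage_jar 0.53 [111.2, 196.2] 16758 43 182 129 264 [0.609 0.467 0.05 ]
storage_jar 0.24 [339.9, 223.5] 8824 244 406 108 272 [ 0.54  -0.046  0.05 ]
storage_jar 0.17 [136.8, 322.5] 3412 103 172 293 357 [0.328 0.401 0.05 ]
crate 0.7 [113.1, 193.6] 16902 43 182 128 265 [0.614 0.463 0.05 ]
herb_pot 0.94 [136.6, 325.0] 3353 104 171 293 357 [0.322 0.401 0.05 ]
herb_pot 0.18 [282.8, 193.5] 1181 262 299 176 213 [0.61  0.081 0.05 ]
```

View pics/crop0.png

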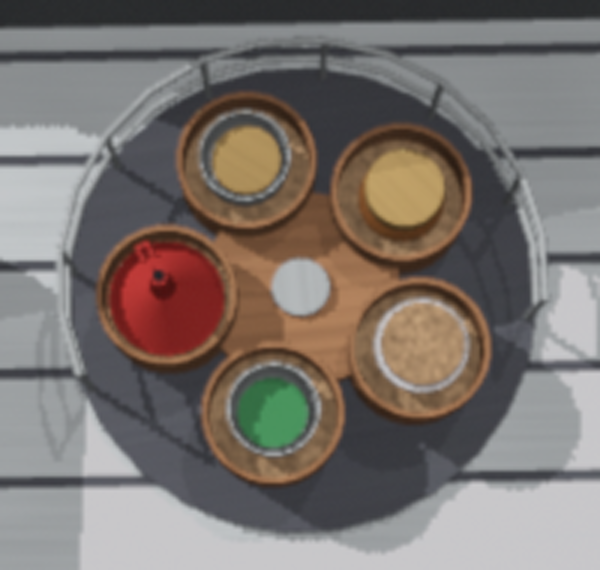

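```bash
python3 - <<'E'
from h import *
from scipy.optimize import minimize
im=cv2.imread("pics/top0.png")
a=np.array([[246,161],[400,194],[420,348],[273,413],[167,296]])/3.+[225,95]
W=ray("top",a,0.068); 
c=W[:,:2].mean(0); print(c, W.round(4)[:,:2]); d=W[:,:2]-c
ang=np.degrees(np.arctan2(d[:,1],d[:,0]));print(np.hypot(*d.T),ang, (ang+72*np.array([2,3,4,5,0])-0)%360)
m=np.load("tt.npy").astype(np.uint8)
cnt=max(cv2.findContours(m,0,1)[0],key=cv2.contourArea); f=np.zeros_like(m);cv2.drawContours(f,[cnt],-1,1,-1)
th=np.linspace(0,2*np.pi,60)
def ren(p):
    S=8;o=np.zeros((190*S//1,200*S//1),np.uint8)
    pts=[]
    for k in range(5):
        t=p[2]+k*2*np.pi/5; x=p[0]+.1*np.cos(t)+.052*np.cos(th); y=p[1]+.1*np.sin(t)+.052*np.sin(th)
        q=np.r_[proj("top",np.c_[x,y,0*x+.016]),proj("top",np.c_[x,y,0*x+.068])]
        h=cv2.convexHull(((q-[225,95]+.5)*S).astype(np.int32));cv2.fillPoly(o,[h],255)
    t=p[2]+np.pi/5+np.arange(5)*2*np.pi/5
    q=proj("top",np.c_[p[0]+.081*np.cos(t),p[1]+.081*np.sin(t),0*t+.05]);cv2.fillPoly(o,[((q-[225,95]+.5)*S).astype(np.int32)],255)
    return cv2.resize(o,(200,190),interpolation=cv2.INTER_AREA)/255.
F=f[95:285,225:425].astype(float)
cost=lambda p:np.abs(ren(p)-F).sum()
p0=np.r_[c,np.radians(ang[4])]
r=minimize(cost,p0,method="Nelder-Mead",options=dict(initial_simplex=[p0,p0+[.006,0,0],p0+[0,.006,0],p0+[0,0,.08]]))
print(r.x,np.degrees(r.x[2]),r.fun,cost(p0))
# stand disc: outline front
s=np.load("st.npy");
cx,cy=r.x[:2]
for x0,y0,n in((70,330,"gl"),(0,0,"gr")): pass
for n,(u,v) in dict(gl=(235,170),gr=(370,150)).items():
    cc=im[v:v+60,u:u+50];cv2.imwrite(f"pics/{n}.png",cv2.resize(cc,None,fx=8,fy=8,interpolation=2))
g1=cv2.imread("pics/gl.png");g2=cv2.imread("pics/gr.png");cv2.imwrite("pics/g.png",np.hstack([g1,g2]))
E
```

```text
[ 0.61513403 -0.01429557] [[ 0.7069  0.0253]
 [ 0.6803 -0.0884]
 [ 0.5647 -0.1005]
 [ 0.5181  0.0076]
 [ 0.6057  0.0845]]
[0.09996617 0.09867005 0.09989111 0.09947354 0.09923012] [  23.3565714   -48.70077818 -120.34743246  167.27217755   95.43424282] [167.3565714  167.29922182 167.65256754 167.27217755  95.43424282]
[ 0.61668456 -0.0138081   1.66357332] 95.31573038192231 219.1686274509804 332.7372549019608
```

View pics/g.png

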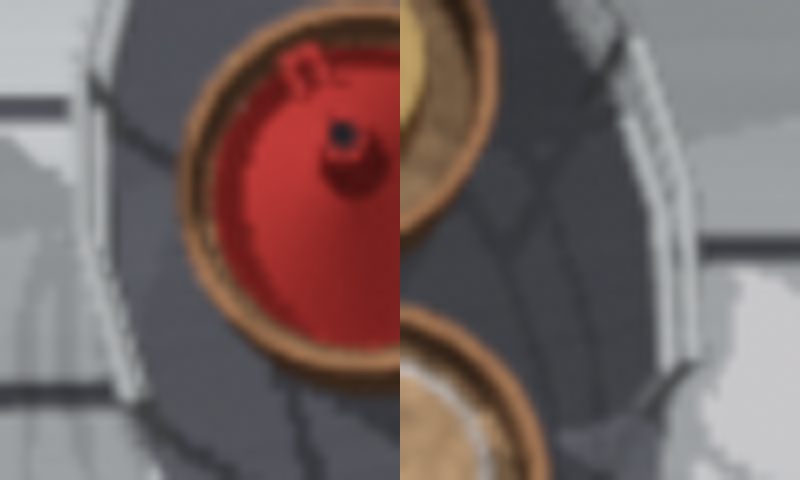

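```bash
python3 - <<'E'
from h import *
C=np.array([.6160,-.0140])
for n,uv,z in(("L hi",(251.2,220),.088),("L lo",(251.9,219.8),.052),("R hi",(406.2,195.0),.088),("R lo",(403.5,195.2),.052),("Rbase",(400,201.9),.01)):
    w=ray("top",uv,z)[0,:2]-C; print(n,np.hypot(*w),np.degrees(np.arctan2(w[1],w[0]))%360)
# fit stand & guard by overlay
im=cv2.imread("pics/top0.png")
def ov(C,f):
    o=cv2.resize(im[90:290,220:430],None,fx=3.5,fy=3.5,interpolation=2)
    S=lambda q:((q-[219.5,89.5])*3.5).astype(np.int32)
    for R,z,a0,a1,col in((.184,.01,0,360,(255,0,255)),(.176,.052,f+75,f+285,(0,255,0)),(.176,.088,f+75,f+285,(255,255,0))):
        t=np.radians(np.linspace(a0,a1,120));cv2.polylines(o,[S(proj("top",np.c_[C[0]+R*np.cos(t),C[1]+R*np.sin(t),0*t+z]))],False,col,1)
    return o
import sys
np.save("C.npy",C)
cv2.imwrite("pics/ov1.png",ov(C,188))
E
```

```text
L hi 0.1758490734765076 113.85647080300606
L lo 0.1764616583411695 111.72861878933108
R hi 0.17546400004307477 263.20238469171386
R lo 0.17547634791856076 265.4006464793674
Rbase 0.17523665565338434 262.9556379671061
```

View pics/ov1.png

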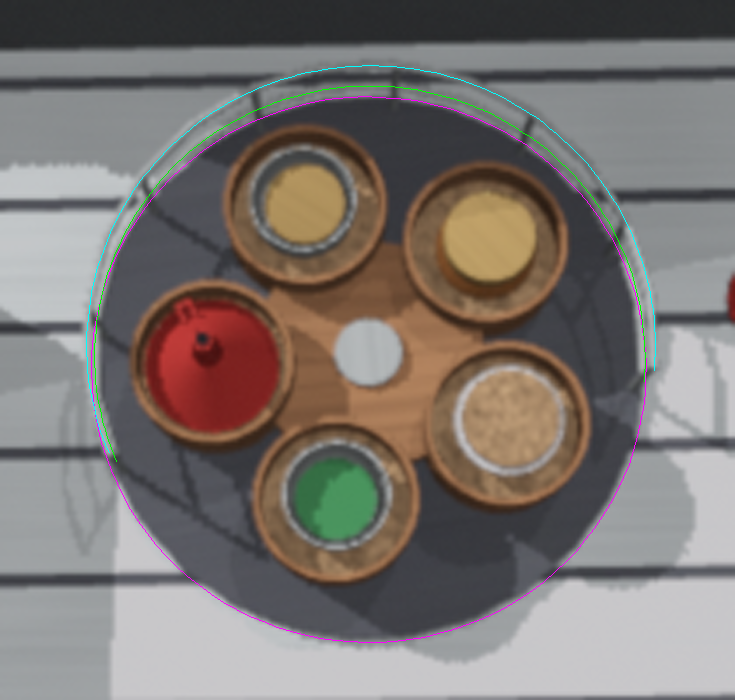

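The overlay fits. The axis is at about (0.616, -0.014), the funnel tray is at 95.3°, and the front is at about 188.4°, so it needs about +93° counter-clockwise. The crop confirms the funnel is the red one in the left tray, with its spout at crop (160,280). I'll push in the notch at 131.3°, between the funnel and the green-lid cup.

First I'll raise the arm, shut the fingers and turn the wrist.

```bash
cat >> h.py <<'E'
from scipy.spatial.transform import Rotation as Ro
C=np.array([.616,-.014])
def inc(pos,yawdeg):
    o=get_obs();R=Ro.from_euler("xyz",o["ee_rot"])
    T=Ro.from_euler("xyz",[np.pi,0,np.radians(yawdeg)])
    return R.inv().apply(np.array(pos)-o["tool_pos"]).round(4).tolist(),(R.inv()*T).as_rotvec().round(4).tolist()
def polar(r,a,z): return [C[0]+r*np.cos(np.radians(a)),C[1]+r*np.sin(np.radians(a)),z]
E
python3 -c "
from h import *
print(inc([.203,.511,.26],158.3)); print(inc(polar(.122,131.3,.26),41.3))"
```

```text
([0.0004, -0.0002, -0.0545], [0.0002, 0.0, -0.0001])
([-0.4688, -0.2798, -0.0545], [0.0001, -0.0002, 2.042])
```

Request:
move_arm:
  increments:
    - {"delta_pos": [0, 0, -0.03], "turn": [0, 0, 0.1], "jaw": 1}
    - {"delta_pos": [-0.02, 0, -0.06], "turn": [0, 0, 0.25], "jaw": 1}
    - {"delta_pos": [-0.05, -0.03, -0.06], "turn": [0, 0, 0.4], "jaw": 1}
    - {"delta_pos": [-0.09, -0.05, -0.06], "turn": [0, 0, 0.54], "jaw": 1}
    - {"delta_pos": [-0.13, -0.08, -0.06], "turn": [0, 0, 0.68], "jaw": 1}

```text
time: 1.2
tool_pos: [0.2954, 0.388, 0.2657]
ee_rot: [3.14, -0.0, 2.079]
wrist_force: [1.5, 0.2, 0.2]
width: 0.0574
```

```bash
python3 -c "
from h import *
print(inc(polar(.122,131.3,.2),41.3))"
```

```text
([-0.3879, 0.0587, 0.0657], [0.0009, -0.0011, 1.3579])
```

Request:
move_arm:
  increments:
    - {"delta_pos": [-0.045, 0.007, 0], "turn": [0, 0, 0.14], "jaw": 1}
    - {"delta_pos": [-0.09, 0.014, 0], "turn": [0, 0, 0.28], "jaw": 1}
    - {"delta_pos": [-0.135, 0.02, 0.01], "turn": [0, 0, 0.42], "jaw": 1}
    - {"delta_pos": [-0.18, 0.027, 0.02], "turn": [0, 0, 0.56], "jaw": 1}
    - {"delta_pos": [-0.225, 0.034, 0.03], "turn": [0, 0, 0.7], "jaw": 1}

```text
time: 1.7
tool_pos: [0.4355, 0.2064, 0.2358]
ee_rot: [3.14, -0.002, 1.373]
wrist_force: [0.3, -0.3, 0.1]
width: 0.0173
```

```bash
python3 -c "
from h import *
print(inc(polar(.122,131.3,.2),41.3))"
```

```text
([-0.1066, 0.1233, 0.0358], [0.0012, -0.0024, 0.6521])
```

Request:
move_arm:
  increments:
    - {"delta_pos": [-0.025, 0.029, 0.01], "turn": [0, 0, 0.14], "jaw": 1}
    - {"delta_pos": [-0.05, 0.058, 0.02], "turn": [0, 0, 0.28], "jaw": 1}
    - {"delta_pos": [-0.075, 0.087, 0.03], "turn": [0, 0, 0.42], "jaw": 1}
    - {"delta_pos": [-0.1, 0.115, 0.036], "turn": [0, 0, 0.56], "jaw": 1}
    - {"delta_pos": [-0.1066, 0.1233, 0.036], "turn": [0, 0, 0.652], "jaw": 1}

```text
time: 2.2
tool_pos: [0.5365, 0.0745, 0.198]
ee_rot: [-3.141, 0.0, 0.712]
wrist_force: [-0.2, 0.1, 0.1]
width: 0.0003
```

```bash
python3 -c "
from h import *
print(inc(polar(.122,131.3,.12),41.3),get_obs()['width'],get_obs()['joint_positions'])
im=snapshot('top');cv2.imwrite('pics/t2.png',cv2.resize(im[80:300,180:440],None,fx=3,fy=3)[:,:,::-1]);im=snapshot('side');cv2.imwrite('pics/s2.png',im[:,:,::-1])"
```

```text
([0.0014, -0.0031, 0.078], [-0.0002, 0.0002, -0.0085]) 0.00029784527365085017 [3.31601102e-02 7.03337776e-02 1.40358439e+00 6.96198522e-05
 1.66796954e+00 8.91596410e-01]
```

View pics/t2.png

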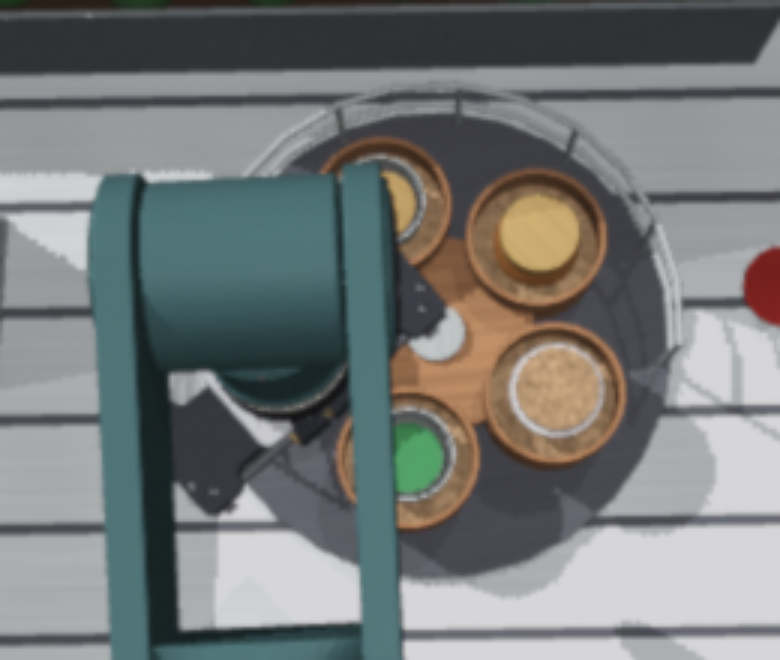

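View pics/s2.png

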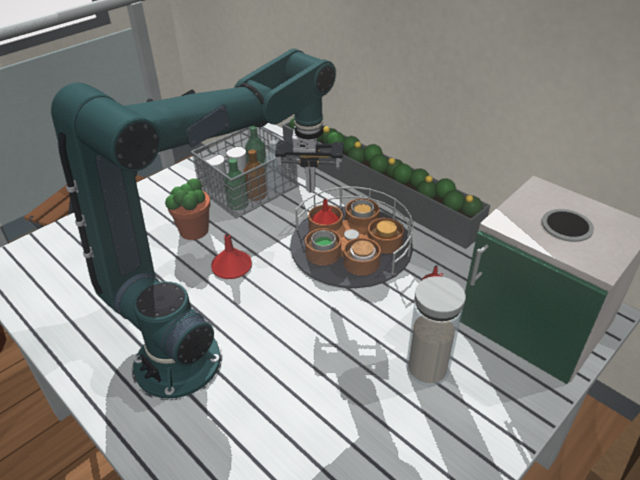

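The top view is occluded by the arm. The side view shows the shut fingers above the gap between the funnel and the green-lid cup, at about (310,190). I'll descend in stages.

Request:
move_arm:
  increments:
    - {"delta_pos": [0.0014, -0.003, 0.03], "turn": [0, 0, -0.008], "jaw": 1}
    - {"delta_pos": [0.0014, -0.003, 0.06], "turn": [0, 0, -0.008], "jaw": 1}
    - {"delta_pos": [0.0014, -0.003, 0.09], "turn": [0, 0, -0.008], "jaw": 1}
    - {"delta_pos": [0.0014, -0.003, 0.115], "turn": [0, 0, -0.008], "jaw": 1}
    - {"delta_pos": [0.0014, -0.003, 0.115], "turn": [0, 0, -0.008], "jaw": 1}

```text
time: 2.8
tool_pos: [0.5317, 0.0802, 0.0801]
ee_rot: [-3.136, 0.005, 0.729]
wrist_force: [0.4, 0.2, 0.2]
width: 0.0004
```

```bash
python3 -c "
from h import *
print(inc(polar(.122,131.3,.048),41.3))
print(proj('side',[get_obs()['tool_pos']]))
im=snapshot('side');cv2.imwrite('pics/s3.png',cv2.resize(im[160:300,260:430],None,fx=4,fy=4)[:,:,::-1])"
```

```text
([0.0012, 0.0046, 0.0321], [-0.0059, 0.005, 0.0085])
[[308.1355056  223.41743106]]
```

View pics/s3.png

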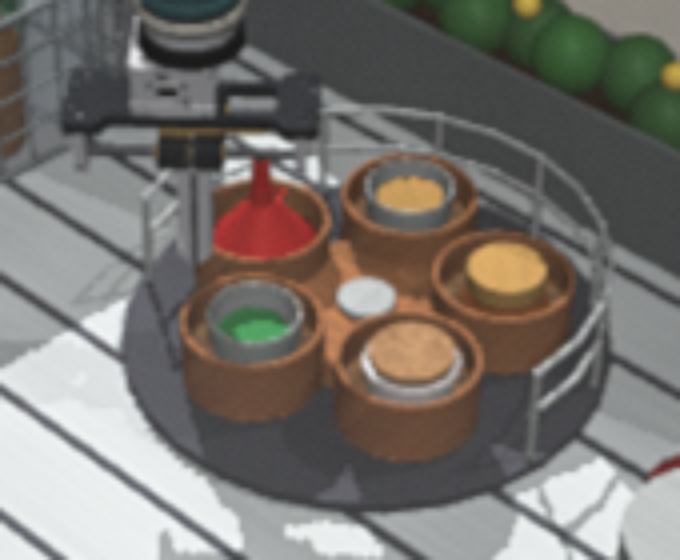

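The fingertips are just outside the V notch, clear of the funnel's tray and the green-lid tray. I'll go in.

Request:
move_arm:
  increments:
    - {"delta_pos": [0.001, 0.004, 0], "turn": [-0.006, 0.005, 0.008], "jaw": 1}
    - {"delta_pos": [0.001, 0.005, 0.01], "turn": [-0.006, 0.005, 0.008], "jaw": 1}
    - {"delta_pos": [0.001, 0.005, 0.02], "turn": [-0.006, 0.005, 0.008], "jaw": 1}
    - {"delta_pos": [0.001, 0.005, 0.032], "turn": [-0.006, 0.005, 0.008], "jaw": 1}
    - {"delta_pos": [0.001, 0.005, 0.032], "turn": [-0.006, 0.005, 0.008], "jaw": 1}

```text
time: 3.35
tool_pos: [0.5358, 0.0771, 0.0481]
ee_rot: [3.142, 0.0, 0.721]
wrist_force: [0.4, -0.4, 0.1]
width: 0.0005
```

```bash
python3 -c "
from h import *
o=get_obs();p=o['tool_pos'][:2]-C;print(np.hypot(*p),np.degrees(np.arctan2(p[1],p[0])),o['wrist_force'])
for d in (5,10,15,20,25): print(d,inc(polar(.12,131.3+d,.048),41.3+d))
im=snapshot('side');cv2.imwrite('pics/s4.png',cv2.resize(im[160:300,260:430],None,fx=4,fy=4)[:,:,::-1])"
```

```text
0.12139193438182765 131.38067608520979 [ 0.39514313 -0.37034684  0.1107963 ]
5 ([-0.0103, 0.0018, 0.0001], [0.0, 0.0, -0.0873])
10 ([-0.0207, 0.0032, 0.0001], [0.0, 0.0, -0.1745])
15 ([-0.0309, 0.0055, 0.0001], [0.0, 0.0, -0.2618])
20 ([-0.0409, 0.0086, 0.0001], [0.0, 0.0, -0.3491])
25 ([-0.0505, 0.0126, 0.0001], [0.0, 0.0, -0.4363])
```

View pics/s4.png

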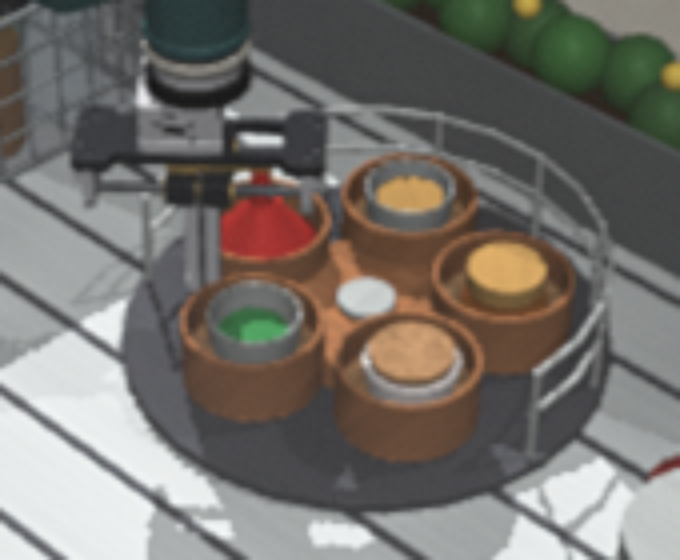

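Request:
move_arm:
  increments:
    - {"delta_pos": [-0.005, 0.001, 0], "turn": [0, 0, -0.044], "jaw": 1}
    - {"delta_pos": [-0.0103, 0.0018, 0], "turn": [0, 0, -0.087], "jaw": 1}
    - {"delta_pos": [-0.0165, 0.0027, 0], "turn": [0, 0, -0.14], "jaw": 1}
    - {"delta_pos": [-0.023, 0.0037, 0], "turn": [0, 0, -0.192], "jaw": 1}
    - {"delta_pos": [-0.0309, 0.0055, 0], "turn": [0, 0, -0.262], "jaw": 1}

```text
time: 3.9
tool_pos: [0.517, 0.0531, 0.0493]
ee_rot: [3.14, -0.002, 0.986]
wrist_force: [0.3, 0.8, -0.9]
width: 0.0008
```

```bash
cat > st.py <<'E'
from h import *
o=get_obs();p=o['tool_pos'][:2]-C;a=np.degrees(np.arctan2(p[1],p[0]))%360;print(np.hypot(*p),a,o['wrist_force'],o['ee_rot'])
for d in (4,8,12,16,20): print(d,inc(polar(.12,a+d,.048),a-90+d))
E
python3 st.py
```

```text
0.119595089737366 145.8444446777192 [ 0.31840062  0.77544389 -0.88937444] [ 3.14034891e+00 -2.49428622e-03  9.85867947e-01]
4 ([-0.0084, -0.0002, 0.0013], [0.0013, -0.0025, -0.0586])
8 ([-0.0167, 0.0006, 0.0013], [0.0014, -0.0024, -0.1284])
12 ([-0.025, 0.0019, 0.0013], [0.0015, -0.0024, -0.1982])
16 ([-0.0331, 0.0039, 0.0012], [0.0016, -0.0023, -0.2681])
20 ([-0.0411, 0.0064, 0.0012], [0.0017, -0.0023, -0.3379])
```

Request:
move_arm:
  increments:
    - {"delta_pos": [-0.0084, -0.0002, 0.0012], "turn": [0, 0, -0.059], "jaw": 1}
    - {"delta_pos": [-0.0167, 0.0006, 0.0012], "turn": [0, 0, -0.128], "jaw": 1}
    - {"delta_pos": [-0.025, 0.0019, 0.0012], "turn": [0, 0, -0.198], "jaw": 1}
    - {"delta_pos": [-0.0331, 0.0039, 0.0012], "turn": [0, 0, -0.268], "jaw": 1}
    - {"delta_pos": [-0.0411, 0.0064, 0.0012], "turn": [0, 0, -0.338], "jaw": 1}

```text
time: 4.4
tool_pos: [0.5003, 0.0155, 0.0486]
ee_rot: [3.138, -0.003, 1.327]
wrist_force: [1.0, 1.2, -0.1]
width: 0.0005
```

```bash
python3 st.py; python3 -c "
from h import *
im=snapshot('side');cv2.imwrite('pics/s5.png',cv2.resize(im[160:300,260:430],None,fx=4,fy=4)[:,:,::-1])"
```

```text
0.1194441823843042 165.68643914966734 [ 0.96987325  1.24948481 -0.12784898] [ 3.13805259 -0.00332708  1.32698386]
4 ([-0.0084, -0.0003, 0.0006], [0.0036, -0.0032, -0.0638])
8 ([-0.0167, 0.0005, 0.0006], [0.0038, -0.0031, -0.1336])
12 ([-0.025, 0.0019, 0.0006], [0.0039, -0.003, -0.2034])
16 ([-0.0331, 0.0039, 0.0006], [0.004, -0.0028, -0.2733])
20 ([-0.0411, 0.0064, 0.0005], [0.0041, -0.0027, -0.3431])
```

View pics/s5.png

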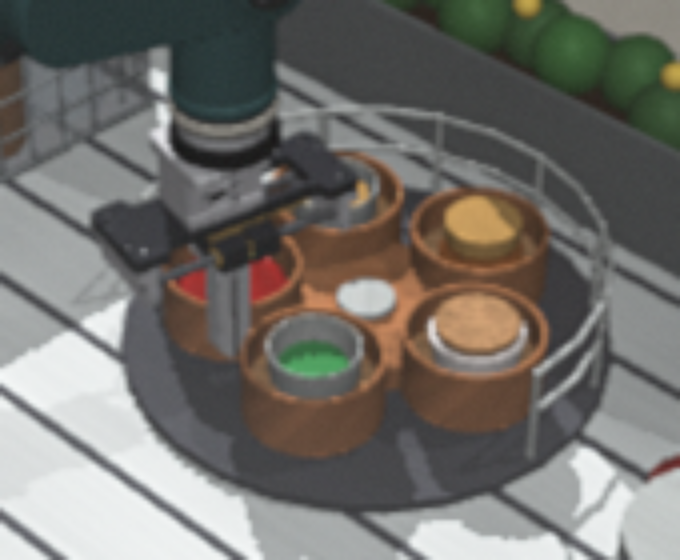

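The turntable is turning and nothing is disturbed. I'll carry on.

Request:
move_arm:
  increments:
    - {"delta_pos": [-0.0084, -0.0003, 0.0006], "turn": [0.002, -0.003, -0.064], "jaw": 1}
    - {"delta_pos": [-0.0167, 0.0005, 0.0006], "turn": [0.003, -0.003, -0.134], "jaw": 1}
    - {"delta_pos": [-0.025, 0.0019, 0.0006], "turn": [0.004, -0.003, -0.203], "jaw": 1}
    - {"delta_pos": [-0.0331, 0.0039, 0.0006], "turn": [0.004, -0.003, -0.273], "jaw": 1}
    - {"delta_pos": [-0.0411, 0.0064, 0.0006], "turn": [0.004, -0.003, -0.343], "jaw": 1}

```text
time: 4.95
tool_pos: [0.4966, -0.0269, 0.0483]
ee_rot: [3.141, 0.001, 1.673]
wrist_force: [1.3, 2.2, 0.4]
width: 0.0004
```

```bash
python3 st.py
```

```text
0.12010943539152007 186.15262817832104 [1.33213981 2.20534382 0.3547068 ] [3.14146812e+00 9.19011050e-04 1.67269955e+00]
4 ([-0.0084, 0.0004, 0.0003], [0.0001, 0.0009, -0.0753])
8 ([-0.0167, 0.0014, 0.0003], [0.0001, 0.0009, -0.1451])
12 ([-0.0249, 0.0029, 0.0003], [0.0, 0.0009, -0.2149])
16 ([-0.033, 0.0049, 0.0004], [-0.0, 0.0009, -0.2847])
20 ([-0.041, 0.0076, 0.0004], [-0.0, 0.0009, -0.3545])
```

Request:
move_arm:
  increments:
    - {"delta_pos": [-0.0084, 0.0004, 0.0003], "turn": [0, 0.001, -0.075], "jaw": 1}
    - {"delta_pos": [-0.0167, 0.0014, 0.0003], "turn": [0, 0.001, -0.145], "jaw": 1}
    - {"delta_pos": [-0.0249, 0.0029, 0.0003], "turn": [0, 0.001, -0.215], "jaw": 1}
    - {"delta_pos": [-0.033, 0.0049, 0.0003], "turn": [0, 0.001, -0.285], "jaw": 1}
    - {"delta_pos": [-0.041, 0.0076, 0.0003], "turn": [0, 0.001, -0.355], "jaw": 1}

```text
time: 5.45
tool_pos: [0.5084, -0.0666, 0.0483]
ee_rot: [3.141, -0.001, 2.029]
wrist_force: [0.2, 1.0, -0.2]
width: 0.0004
```

```bash
python3 st.py;  python3 -c "
from h import *
im=snapshot('side');cv2.imwrite('pics/s6.png',cv2.resize(im[160:300,260:430],None,fx=4,fy=4)[:,:,::-1])
im=snapshot('top');cv2.imwrite('pics/t6.png',cv2.resize(im[80:300,180:440],None,fx=3,fy=3)[:,:,::-1])"
```

```text
0.11971491132719314 206.04747400903418 [ 0.16237301  0.9708948  -0.24761048] [ 3.14118812e+00 -1.00503036e-03  2.02942350e+00]
4 ([-0.0084, -0.0, 0.0003], [0.0004, -0.001, -0.0658])
8 ([-0.0167, 0.0008, 0.0003], [0.0005, -0.001, -0.1356])
12 ([-0.025, 0.0022, 0.0003], [0.0005, -0.001, -0.2054])
16 ([-0.0331, 0.0042, 0.0003], [0.0005, -0.0009, -0.2752])
20 ([-0.0411, 0.0068, 0.0002], [0.0006, -0.0009, -0.3451])
```

View pics/s6.png

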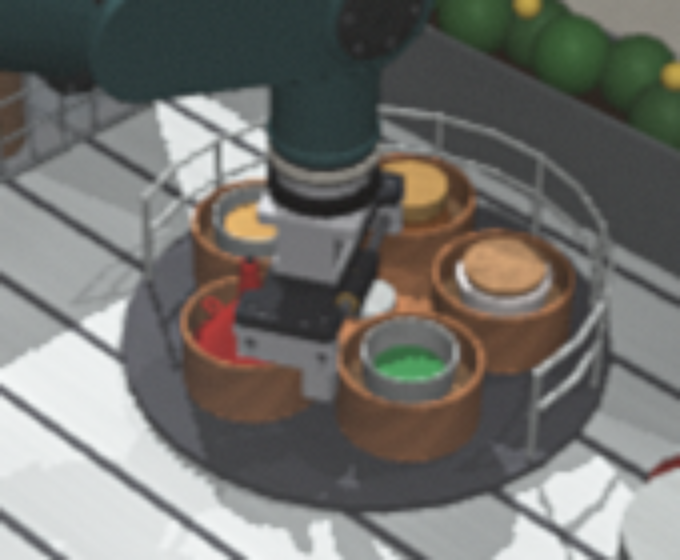

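View pics/t6.png

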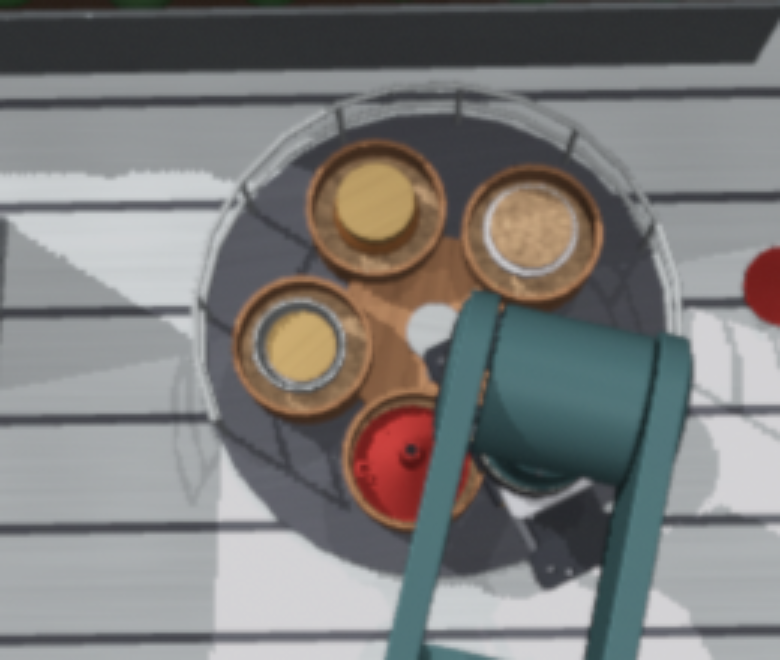

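```bash
python3 -c "
from h import *
a=np.array([[376,209],[533,233.5],[302.5,348]])/3.+[179.67,79.67]
w=ray('top',a,.068)[:,:2]-C
g=np.degrees(np.arctan2(w[:,1],w[:,0]))
print(np.hypot(*w.T),g, (g-np.array([216,144,288]))%360, (g+np.array([144,216,72]))%360)"
```

```text
[0.09958586 0.10010003 0.09996248] [ 26.0933038  -46.25862629  98.48473274] [170.0933038  169.74137371 170.48473274] [170.0933038  169.74137371 170.48473274]
```

The funnel's tray is at about 170.1°, so about 18.3° remain. I'll slow down towards the end.

Request:
move_arm:
  increments:
    - {"delta_pos": [-0.0084, 0, 0.0003], "turn": [0, -0.001, -0.066], "jaw": 1}
    - {"delta_pos": [-0.0157, 0.0007, 0.0003], "turn": [0, -0.001, -0.127], "jaw": 1}
    - {"delta_pos": [-0.0219, 0.0017, 0.0003], "turn": [0, -0.001, -0.18], "jaw": 1}
    - {"delta_pos": [-0.027, 0.0027, 0.0003], "turn": [0, -0.001, -0.222], "jaw": 1}
    - {"delta_pos": [-0.03, 0.0034, 0.0003], "turn": [0, -0.001, -0.249], "jaw": 1}

```text
time: 6.05
tool_pos: [0.5251, -0.0925, 0.048]
ee_rot: [3.141, 0.001, 2.274]
wrist_force: [-0.6, 0.7, 0.2]
width: 0.0003
```

```bash
python3 -c "
from h import *
im=snapshot('top');im=snapshot('top');cv2.imwrite('pics/t7.png',cv2.resize(im[80:300,180:440],None,fx=3,fy=3)[:,:,::-1])"; python3 st.py
```

```text
0.12019704346091836 220.95913562256976 [0.01548643 0.14241269 0.40316261] [3.14151710e+00 1.69144213e-03 2.27262185e+00]
4 ([-0.0084, 0.0006, 0.0001], [0.0, 0.0017, -0.0829])
8 ([-0.0167, 0.0016, 0.0001], [-0.0001, 0.0017, -0.1527])
12 ([-0.0249, 0.0031, 0.0001], [-0.0001, 0.0017, -0.2225])
16 ([-0.033, 0.0053, 0.0001], [-0.0002, 0.0017, -0.2923])
20 ([-0.0409, 0.008, 0.0002], [-0.0002, 0.0017, -0.3621])
```

View pics/t7.png

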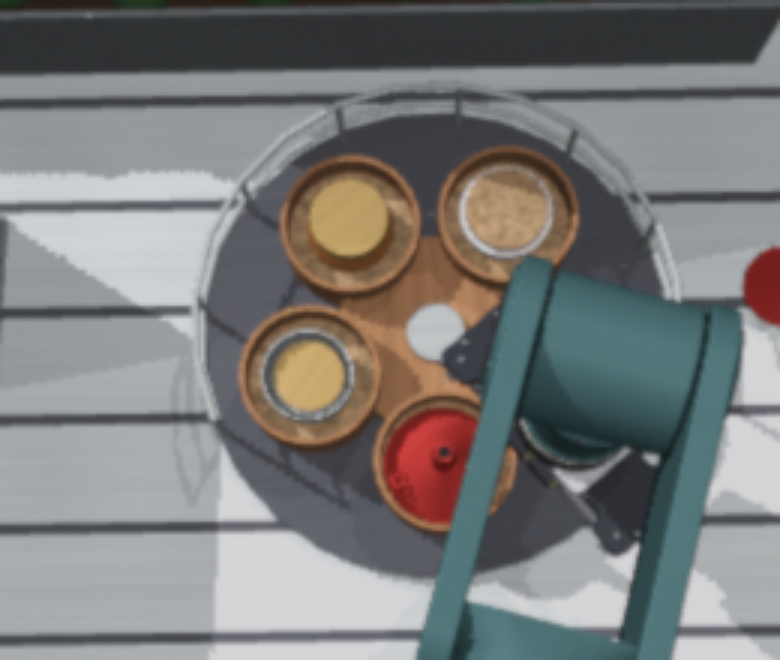

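```bash
cat > an.py <<'E'
from h import *
import sys
a=np.array(eval(sys.argv[1]))/3.+[179.67,79.67]
w=ray('top',a,.068)[:,:2]-C
g=np.degrees(np.arctan2(w[:,1],w[:,0]))
print(np.hypot(*w.T),(g-np.array(eval(sys.argv[2])))%360)
E
python3 an.py "[[350.5,225],[508.5,215],[309.5,377.5]]" "[216,144,288]"
```

```text
[0.0997796  0.09970942 0.10078448] [183.03580635 182.89262719 183.41308269]
```

Request:
move_arm:
  increments:
    - {"delta_pos": [-0.0025, 0.0002, 0], "turn": [0, 0.002, -0.04], "jaw": 1}
    - {"delta_pos": [-0.005, 0.0004, 0], "turn": [0, 0.002, -0.06], "jaw": 1}
    - {"delta_pos": [-0.0075, 0.0006, 0], "turn": [0, 0.002, -0.08], "jaw": 1}
    - {"delta_pos": [-0.0095, 0.0008, 0], "turn": [0, 0.002, -0.1], "jaw": 1}
    - {"delta_pos": [-0.011, 0.0009, 0], "turn": [0, 0.002, -0.105], "jaw": 1}

```text
time: 6.65
tool_pos: [0.5331, -0.1007, 0.048]
ee_rot: [-3.142, -0.0, 2.378]
wrist_force: [-1.2, -0.0, 1.4]
width: 0.0006
```

```bash
python3 -c "
from h import *
im=snapshot('top');im=snapshot('top');cv2.imwrite('pics/t8.png',cv2.resize(im[80:300,180:440],None,fx=3,fy=3)[:,:,::-1])"; python3 st.py
```

```text
0.11988423981226676 226.39785647917313 [-0.26054558 -0.06141626  0.55189099] [3.14131235e+00 1.41761074e-04 2.37713219e+00]
4 ([-0.0084, 0.0002, 0.0001], [0.0003, 0.0002, -0.0733])
8 ([-0.0167, 0.0011, 0.0001], [0.0003, 0.0002, -0.1431])
12 ([-0.0249, 0.0026, 0.0001], [0.0003, 0.0002, -0.2129])
16 ([-0.0331, 0.0046, 0.0001], [0.0003, 0.0002, -0.2827])
20 ([-0.041, 0.0073, 0.0001], [0.0003, 0.0002, -0.3525])
```

View pics/t8.png

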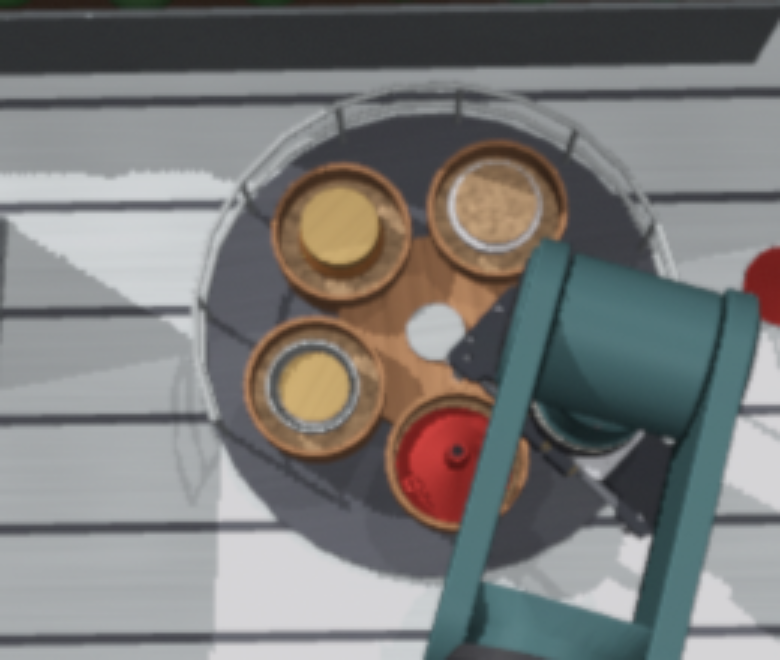

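Tray centres in this crop: amber (341.5,232), cork (497.5,209.5), cup (314.5,388.5).

```bash
python3 an.py "[[341.5,232],[497.5,209.5],[314.5,388.5]]" "[216,144,288]"
```

```text
[0.10030717 0.09931996 0.10080944] [187.90482522 188.15804491 188.51993048]
```

The tray is at about 188.2°, with a target of about 188.4°. I'll back off to the middle of the notch, rise straight up, then clear the view for a precise check.

Request:
move_arm:
  increments:
    - {"delta_pos": [0.002, 0, 0], "turn": [0, 0, 0], "jaw": 1}
    - {"delta_pos": [0.0035, -0.001, -0.005], "turn": [0, 0, 0], "jaw": 1}
    - {"delta_pos": [0.0035, -0.002, -0.03], "turn": [0, 0, 0], "jaw": 1}
    - {"delta_pos": [0.0035, -0.002, -0.07], "turn": [0, 0, 0], "jaw": 1}
    - {"delta_pos": [0.0035, -0.002, -0.11], "turn": [0, 0, 0], "jaw": 1}

```text
time: 7.25
tool_pos: [0.5288, -0.0996, 0.1591]
ee_rot: [-3.142, -0.001, 2.377]
wrist_force: [-0.2, -0.1, 0.6]
width: 0.0004
```

```bash
python3 -c "
from h import *
print(inc([.36,-.25,.25],135))"
```

```text
([0.0178, -0.2254, -0.0909], [-0.0, -0.0008, 0.0209])
```

Request:
move_arm:
  increments:
    - {"delta_pos": [0.002, -0.01, -0.04], "turn": [0, 0, 0], "jaw": 1}
    - {"delta_pos": [0.005, -0.05, -0.07], "turn": [0, 0, 0], "jaw": 1}
    - {"delta_pos": [0.01, -0.1, -0.09], "turn": [0, 0, 0], "jaw": 1}
    - {"delta_pos": [0.015, -0.15, -0.09], "turn": [0, 0, 0], "jaw": 1}
    - {"delta_pos": [0.018, -0.2, -0.09], "turn": [0, 0, 0], "jaw": 1}

```text
time: 7.75
tool_pos: [0.3797, -0.2295, 0.2512]
ee_rot: [3.141, 0.004, 2.379]
wrist_force: [0.1, -1.1, -0.5]
width: 0.0006
```

```bash
python3 - <<'E'
from h import *
print(get_obs()['tool_pos'])
im=snapshot('top');cv2.imwrite('pics/t9f.png',im[:,:,::-1])
np.save('t9.npy',im);np.save('tt9.npy',regions_of('turntable','top')[0]['mask'])
cv2.imwrite('pics/t9.png',cv2.resize(im[80:300,180:440],None,fx=3,fy=3)[:,:,::-1])
im=snapshot('side');cv2.imwrite('pics/s9.png',im[:,:,::-1])
E
```

```text
[ 0.37970881 -0.22950341  0.25118425]
```

View pics/t9.png

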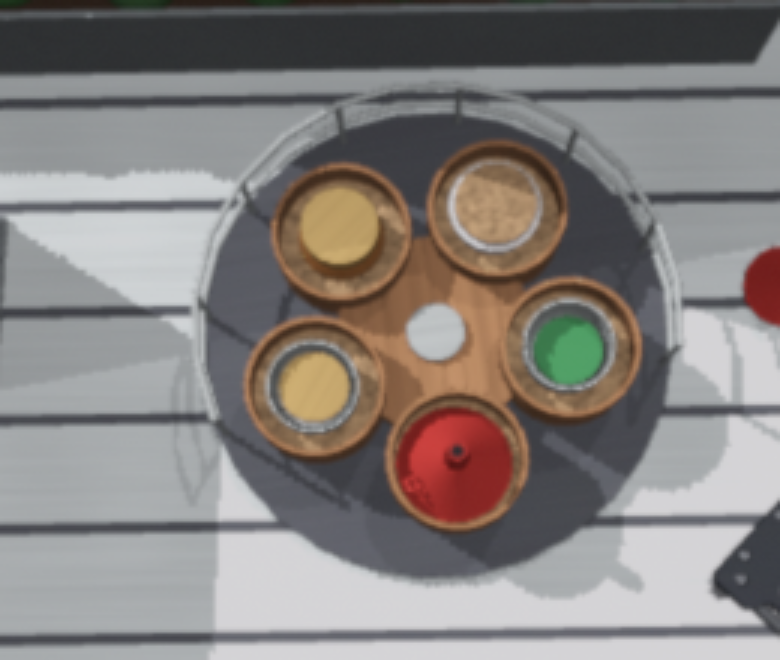

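View pics/s9.png

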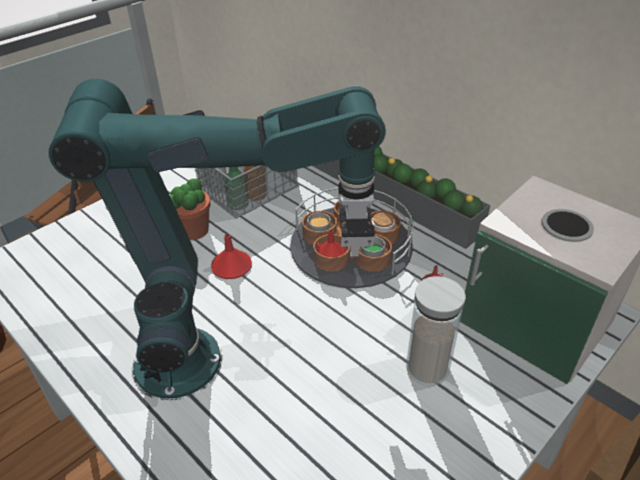

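```bash
python3 - <<'E'
from h import *
exec(open('/dev/stdin').read()) if 0 else None
from scipy.optimize import minimize
a=np.array([[341.5,232],[497.5,209.5],[314.5,388.5],[570,348.5],[457,462]])/3.+[179.67,79.67]
w=ray('top',a,.068)[:,:2];print(w.mean(0));
for c in (C,w.mean(0)):
    d=w-c;g=np.degrees(np.arctan2(d[:,1],d[:,0]));k=np.array([216,144,288,72,0]);e=(g-k)%360;print(np.hypot(*d.T).round(4),e.round(2),e.mean())
p=np.array([[215,420],[200,300],[243,185],[337,112],[460,92],[577,133],[655,230],[681,348]])/3.+[179.67,79.67]
im=np.load('t9.npy')
o=cv2.resize(im[95:285,235:415],None,fx=4,fy=4,interpolation=2)[:,:,::-1].copy()
for f,col in((188.4,(0,255,255)),):
    for k in range(8):
        t=np.radians(f+75+30*k);b=[C[0]+.176*np.cos(t),C[1]+.176*np.sin(t)]
        q=((proj('top',[b+[.01],b+[.088]])-[234.5,94.5])*4).astype(int);cv2.line(o,tuple(map(int,q[0])),tuple(map(int,q[1])),col,1)
cv2.imwrite('pics/posts.png',o)
E
```

```text
[ 0.61537519 -0.01350001]
[0.1003 0.0993 0.1008 0.0992 0.1014] [187.9  188.16 188.52 187.74 187.54] 187.97141454244408
[0.1004 0.1001 0.1001 0.0995 0.1009] [187.45 188.07 188.33 188.14 187.87] 187.97186348871853
```

View pics/posts.png

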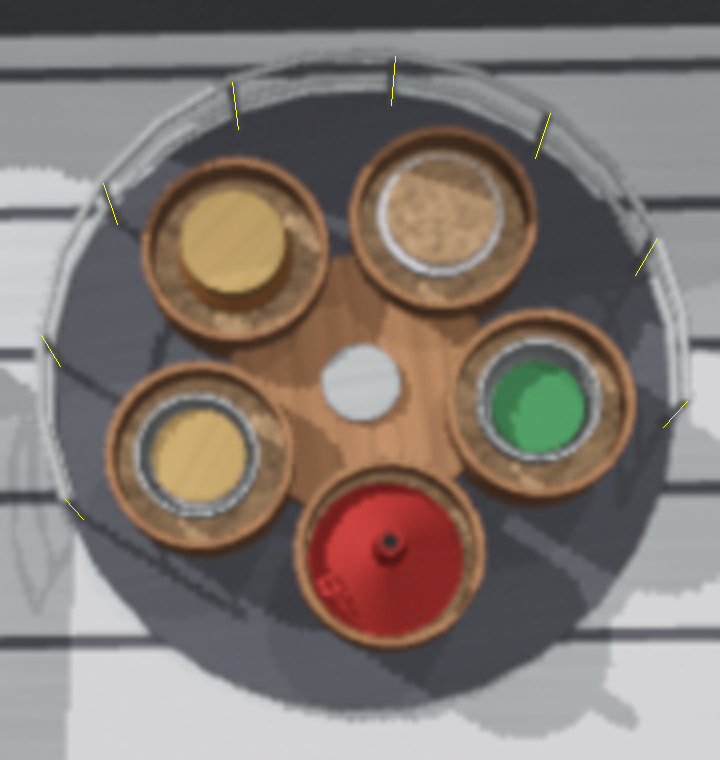

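All eight guard posts match a front at 188.4°, and the funnel's tray sits at about 188.0°, so the error is under 1°. Tray positions match the earlier picture, so it is at rest. I'll hand in.

```bash
python3 -c "
from bench import *
o=get_obs();print(o['time'],abs(o['qvel']).max(),o['wrist_force']);print(close_job())"
```

```text
7.9 0.06930737341632065 [ 0.5788725   0.12062431 -0.15364942]
the job is handed in; nothing more can be done
None
```

The tray with the red funnel now stands in the middle of the front opening, and I handed the job in at about 7.9 s. I pushed the turntable about 93° counter-clockwise with the shut fingertips in one notch, then lifted the fingers out and moved the arm clear.

- **Position:** in the last pictures the funnel's tray is at about 188.0°. The front is at about 188.4°, worked out from the guard's wire ends and checked against its posts. The five trays gave individual readings from 187.5° to 188.5°, which is about how precise this measurement is.
- **At rest:** the tray positions I read before and after lifting the fingers out agreed.
- **Contents:** the funnel and the other four items stand upright in their trays.
- **Bystanders:** I planned the arm's path clear of the storage jar, crate and herb pot, and they look unmoved in the last side picture. I did not measure them again.
- **Forces:** the highest wrist force reported was about 2.6 N.
- **At hand-in:** the arm was touching nothing but still settling slightly, with joint speeds up to 0.07 rad/s.

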